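# Pull the dipstick and hold it level over the drip tray

### The job

Check the oil of the mower engine on the bench: pull the dipstick out of its filler tube, turn it level and finish still holding it in the gripper, level and still, with its marked tip over the drip tray and a good hand's width above it, so that the mark can be read. Never point the tip upwards (oil would run into the handle), do not drop the stick on the bench, and leave the tray, bottle, filter and wrench where they are.

Things in the scene. Friction and masses are not known exactly. Their poses are not given: they have to be found in the camera images.
- engine: Mower engine on timber bearers, fixed to the bench, 400 x 350 mm, 245 mm high (fuel cap 253). Origin on the bench under the crankshaft, z up. Round grey blower housing, 135 mm radius, from 160 mm up, centred at own x +30, y +20 mm. A steel oil filler tube (31 mm outside, 23 mm bore) leaves low on its -y side and leans up and out towards own -y, 42 degrees from vertical.
- tube_mouth (a point): Centre of the filler tube's open upper end (axes as the engine's), 178 mm above the bench, at own y -210 mm of the engine. Nothing stands within 80 mm of the tube's upper end at that height. The dipstick goes in here, along the tube.
- dipstick: Loose dipstick, 60 g, 206 mm long, at the start home in the tube: no thread or catch, held by its weight, free once drawn 150 mm along the tube. Origin on its axis under the collar, which sits on the mouth; +z runs from tip to handle (up and out at the start). Collar 33 mm across, z 0 to 8. Below: plug 20 mm across to z -16, flat steel strip 9 x 4 mm to the tip at z -150. Balance point near z -30.
- dipstick_handle (a point): Middle of the flat black plastic handle tab (axes as the dipstick's), on the axis 32 mm above the collar's underside, 201 mm above the bench at the start. The tab is 14 mm thick along own x (level at the start), 32 mm wide along own y, and runs from 8 to 56 mm above the collar's underside.
- dipstick_tip (a point): Lower end of the dipstick's strip, 150 mm below the collar's underside (axes as the dipstick's), next to the dark oil marks.
- drip_tray: Loose open rectangular steel drip tray, 260 mm along own x, 190 mm along own y, 35 mm high, walls 4 mm. Origin at the centre of its underside. Lies flat on the bench; must stay.
- oil_bottle: Bystander: grey oil bottle standing on the bench, 68 mm across, 170 mm high, origin under its centre; must stay.
- oil_filter: Bystander: dark canister oil filter standing on the bench, 76 mm across, 81 mm high, origin under its centre; must stay.
- wrench: Bystander: steel wrench lying flat on the bench, 150 mm long along own x, under 20 mm high; must stay.
Not all that is in view belongs to the job. Of the things that look like the dipstick, the largest one is meant.

How it is judged:
By the outcome, as a careful person would: the job done as asked, in the order asked, and still so for the second after the job is handed in, while the arm keeps its last pose, push and grip.
It also fails if it takes over 38 s, if anything falls off the work surface, if the arm or the gripper's body presses on something with over 40 N, if the wrist force passes 120 N, or if a joint passes its speed limit or range.

### The arm

A 6-joint arm with a two-finger parallel gripper is mounted at the origin on the work surface. World frame = base frame: x ahead of the robot, y to its left, z up, the work surface at z = 0. Lengths are in m, angles in rad, forces in N, time in s.
With the tool pointing down it reaches from about 0.35 to 0.85 m from the base axis. Payload 8.1 kg.
Tool frame: the origin (TCP) lies at the very end of the fingers, on their centre line; the grasp point (between the pads) lies 19 mm behind it (pinch_z is the distance from the TCP to the grasp point, in m); z points along the fingers, y is the direction in which the jaws open and shut (so a half turn about z gives the same grasp; the last joint's range is limited). The gripper opens to 93 mm and grips with 3 to 60 N. Pads are 15 mm wide; open, the fingers measure 128 mm over their backs; the gripper's body (75 mm by 188 mm) begins 65 mm behind the grasp point.
Start: joints at [1.216, 0.13, 1.488, -0, 1.523, -0.085], TCP at [0.16, 0.578, 0.219] pointing down, gripper open.
Joint ranges: [-2.96, 2.96], [-0.89, 2.26], [0.02, 2.5], [-1.34, 4.48], [0, 2.73], [-2.66, 2.66]. Speed limits (rad/s): [2.39, 2.39, 2.79, 3.14, 3.14, 3.14].

### API

Orientations are given as a rotation vector (axis times angle).
In Python, from plant import * gives the robot as it stands.
- The arm moves only by the tool move_arm, never from a script. Its argument "series" is a list of rows, each a list of 7 numbers: the shift along the tool's x, y, z each as a share of 10 cm, from -1 to 1, then the turn, a rotation vector about the tool's x, y, z each as a share of 180 degrees, from -1 to 1, then the opening, from -1 (shut) to 1 (fully open). In form: [[dx, dy, dz, rx, ry, rz, jaw], ...]. A call has 1 to 8 rows; each row is the pose to reach, as a shift and turn from the pose commanded when the call began, along the tool's axes at that moment, turning the shorter way round; what a row does not reach only later rows make up. A row lasts 1/10 s, in which the tool goes at most 50 mm and 8.59 degrees, less where a joint would pass 70% of its speed; a pose out of reach is approached as far as the arm can. A call with a number of a shift or a turn outside -1 to 1 is refused whole. A call with a gripper value outside its range is refused whole. The fingers move at their own pace and stop on an object; "squeeze" is the grip in N (left out, the last holds). Time passes only in rows, so rows that repeat a pose let the fingers close. It gives the time, the measured TCP pose, the force and the opening at its end, in the units of the state.
- read_state(): the state, without advancing time (a new reading comes with each control period).
- read_camera(name): name is "scene" or "top" or "wrist"; returns a dict with "frame" (384x512x3 uint8, red, green, blue), "K" (3x3 intrinsics, pixels), "rvec" (rotation vector, rad) and "tvec" (3), from world to camera coordinates, as OpenCV has them. Camera axes: x right, y down, z forward; pixel columns grow to the right and rows downward; lengths in m; the calibration is good to about 2 mm. A picture is of the moment at which its call begins. There is no depth.
- close_job(): hands the job in, once; it reports no verdict.
The state is a dict: "t": time; "q": joint angles; "dq": joint speeds; "joint_torque": joint torques, N m; "tool_pos": TCP position; "orientation": TCP orientation; "force": force on the tool from outside, world axes, zero at the start; "wrist_torque": the same for the moment, N m; "opening": finger opening in m.
Only numpy, scipy, OpenCV 4.12 (cv2) and the standard library are available. Lean on these libraries where they do the work, as an engineer would, in place of code of your own. Each camera call takes 0.05 s, during which the arm holds its last target.

## Working session

There is one attempt and no reset: what is moved stays moved. The work goes in short steps, Python scripts to look and compute and a tool call to move; the robot and the scene stay as the last step left them, time stands still between calls to the robot, and variables do not carry over. Pictures are saved under pics/ and viewed, and the job is handed in when it is done.

Besides the shell and the picture viewer there is one more tool, called after ">>>" as a command line: name --pt "numbers of a row" for each row, then --argument value for the rest. move_arm: Moves the arm, as the interface text tells. Shift numbers are shares of 10 cm and turn numbers shares of 180 degrees, none past 1 either way. Its arguments: {"type":"object","properties":{"series":{"type":"array","items":{"type":"array","items":{"type":"number"}}},"squeeze":{"type":"number"}},"required":["series"]}

```bash
mkdir -p pics; ls; python3 - <<'E'
from plant import *
import cv2,pickle
d={}
for n in ["scene","top","wrist"]:
    c=read_camera(n); d[n]=c
    cv2.imwrite(f"pics/{n}0.png",c["frame"][:,:,::-1])
    print(n,c["K"].tolist(),c["rvec"],c["tvec"])
pickle.dump(d,open("cams0.pkl","wb"))
print(read_state())
E
```

```text
pics
scene [[459.50412764298727, 0.0, 258.0259669728077], [0.0, 459.50412764298727, 192.4344848584029], [0.0, 0.0, 1.0]] [ 1.97266397  1.82337355 -0.51080286] [ 0.00251927 -0.36257479  1.61727866]
top [[409.65199571090744, 0.0, 257.43302741579095], [0.0, 409.65199571090744, 199.0574298867686], [0.0, 0.0, 1.0]] [ 2.14759946 -2.16664985  0.14369509] [-0.01633066  0.49529766  1.19865228]
wrist [[275.0662508058744, 0.0, 258.9502516145088], [0.0, 275.0662508058744, 192.97510052797287], [0.0, 0.0, 1.0]] [-2.30088145 -1.75109437 -0.26251429] [-0.60041363 -0.03553989  0.39039055]
{'t': 0.15, 'q': array([ 1.21558754e+00,  1.31022967e-01,  1.48899483e+00, -3.67583253e-05,
        1.52298445e+00, -8.54249223e-02]), 'dq': array([-3.94819440e-05, -1.81092867e-03, -5.54838008e-03,  6.90693239e-04,
       -1.16693632e-03,  1.58106851e-04]), 'joint_torque': array([-7.41996300e-04, -5.60485196e+01, -4.92330658e+01,  7.67410104e-02,
        3.07427743e-02, -7.41707163e-05]), 'tool_pos': array([0.15977289, 0.57789836, 0.21782617]), 'orientation': array([-4.22452031e-01, -3.11278390e+00,  2.17307235e-03]), 'force': array([ 0.47115411,  0.3867991 , -0.88971882]), 'wrist_torque': array([-0.00336204,  0.00637839, -0.01737128]), 'opening': 0.09320077056166308}
```

View pics/scene0.png

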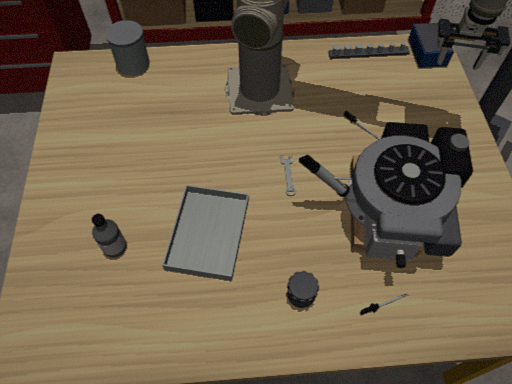

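View pics/top0.png

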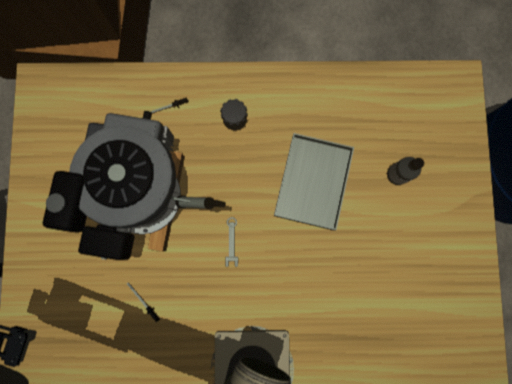

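View pics/wrist0.png

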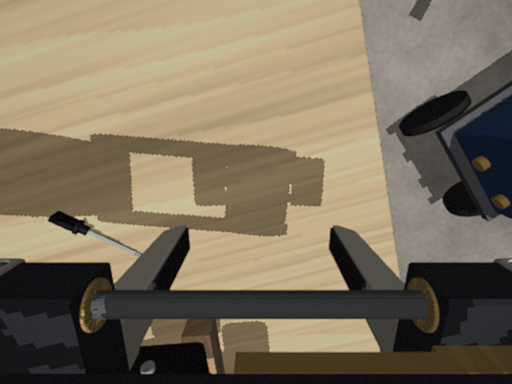

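The scene view shows the engine at about (405,190), with the black handle at (315,167) on the filler tube. The tray is at (207,232), the bottle at (108,237), the filter at (302,289) and the wrench at (289,175). The small sticks at (360,125) and (385,305) are decoys. In the top view the handle is at (213,204). I'll zoom in on it next.

```bash
python3 - <<'E'
import cv2,pickle
d=pickle.load(open("cams0.pkl","rb"))
a=d["scene"]["frame"][140:230,280:400,::-1]; cv2.imwrite("pics/s_crop.png",cv2.resize(a,None,fx=6,fy=6,interpolation=cv2.INTER_CUBIC))
a=d["top"]["frame"][170:240,150:250,::-1]; cv2.imwrite("pics/t_crop.png",cv2.resize(a,None,fx=7,fy=7,interpolation=cv2.INTER_CUBIC))
E
```

```text
(no output)
```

View pics/s_crop.png

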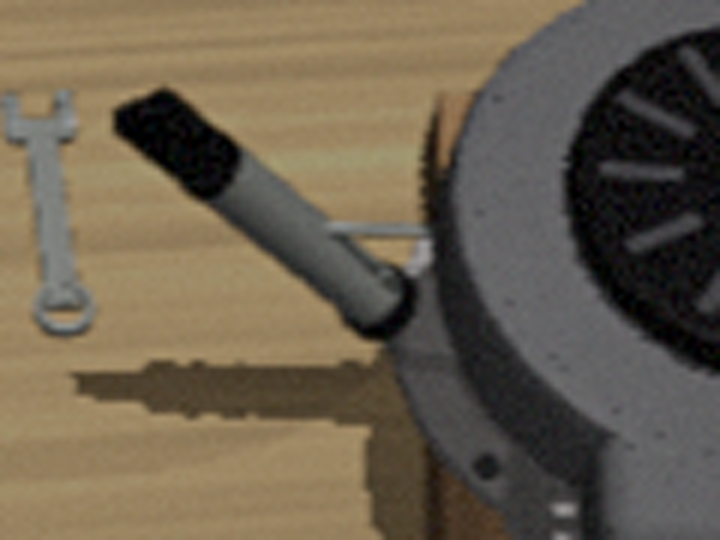

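View pics/t_crop.png

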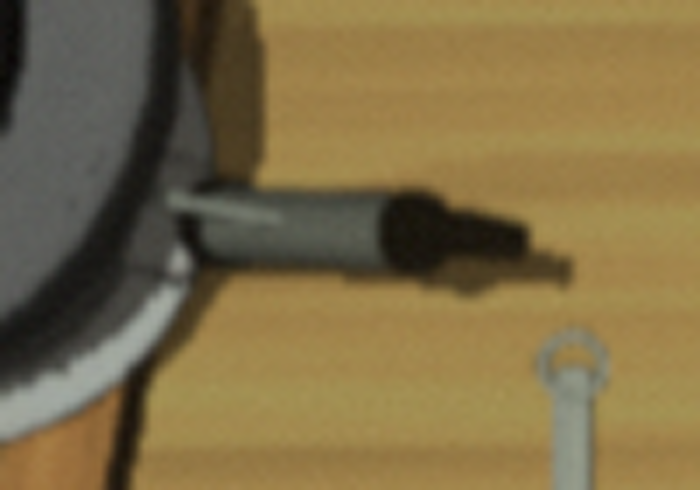

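```bash
cat > h.py <<'E'
import numpy as np,cv2,pickle
from scipy.spatial.transform import Rotation as R
def ray(c,p):
    M=cv2.Rodrigues(np.array(c["rvec"]))[0]; t=np.array(c["tvec"]).ravel()
    d=M.T@np.linalg.solve(c["K"],[p[0],p[1],1.]); return -M.T@t,d/np.linalg.norm(d)
def onz(c,p,z):
    o,d=ray(c,p); return o+d*(z-o[2])/d[2]
def tri(c1,p1,c2,p2):
    o1,d1=ray(c1,p1);o2,d2=ray(c2,p2)
    s=np.linalg.lstsq(np.stack([d1,-d2],1),o2-o1,rcond=None)[0]
    a=o1+s[0]*d1;b=o2+s[1]*d2
    return (a+b)/2,np.linalg.norm(a-b)
def proj(c,P):
    return cv2.projectPoints(np.array(P,float).reshape(-1,3),np.array(c["rvec"]),np.array(c["tvec"]),c["K"],None)[0][:,0]
E
python3 - <<'E'
from h import *
d=pickle.load(open("cams0.pkl","rb")); T,S=d["top"],d["scene"]
tc=lambda x,y:(150+(x+.5)/7-.5,170+(y+.5)/7-.5)
sc=lambda x,y:(280+(x+.5)/6-.5,140+(y+.5)/6-.5)
print("collar top z.182",onz(T,tc(410,231),.182),"tab end z.2196",onz(T,tc(522,241),.2196), "tab start",onz(T,tc(450,233),.184))
print("tube low",onz(T,tc(260,230),.1),onz(T,tc(385,230),.178))
# tube widths/axis in scene: collar centre, tab end
print("scene collar z.182",onz(S,sc(222,172),.182),"tab end",onz(S,sc(139,101),.2196))
print(tri(T,tc(410,231),S,sc(222,172)),tri(T,tc(522,241),S,sc(139,101)))
# engine fan centre z .245
print("fan",onz(T,(117,173),.245),onz(S,(411,171),.245))
for n,z in (("tray",.035),):
    print([onz(T,p,z)[:2].round(3).tolist() for p in ((295,136),(352,149),(335,229),(276,215))])
    print([onz(S,p,z)[:2].round(3).tolist() for p in ((190,188),(249,193),(234,279),(166,268))])
print("filter",onz(T,(234,110),.081)[:2],"bottle",onz(T,(402,172),.1)[:2],"wrench",onz(T,(232,220),.01)[:2],onz(T,(232,264),.01)[:2])
E
```

```text
collar top z.182 [0.46754147 0.10979925 0.182     ] tab end z.2196 [0.45897425 0.06484196 0.2196    ] tab start [0.46641398 0.09456903 0.184     ]
tube low [0.47843131 0.1799533  0.1       ] [0.46848836 0.11968963 0.178     ]
scene collar z.182 [0.47276958 0.11451892 0.182     ] tab end [0.45844686 0.07602361 0.2196    ]
(array([0.46863219, 0.11313213, 0.17602444]), np.float64(0.005284416240514703)) (array([0.45950035, 0.07015357, 0.22153822]), np.float64(0.010978270609717292))
fan [0.53620521 0.33036987 0.245     ] [0.54153845 0.33377049 0.245     ]
[[0.688, -0.137], [0.646, -0.31], [0.403, -0.25], [0.446, -0.076]]
[[0.415, -0.238], [0.446, -0.065], [0.708, -0.123], [0.663, -0.303]]
filter [0.75568004 0.04662119] bottle [ 0.5609433  -0.43520063] wrench [0.43449602 0.05700158] [0.30245997 0.05715181]
```

>>> move_arm --pt "0 0 -0.5 0 0 0 1" --pt "0 0 -1 0 0 0.04 1" --pt "-0.3 -0.3 -1 0 0 0.08 1" --pt "-0.6 -0.6 -1 0 0 0.12 1" --pt "-0.9 -0.85 -1 0 0 0.16 1" --pt "-0.9 -0.85 -1 0 0 0.16 1"

```text
t: 0.75
tool_pos: [0.2262, 0.4696, 0.3189]
orientation: [1.194, 2.904, -0.0]
force: [-0.6, 0.6, 0.0]
opening: 0.093
```

```bash
cat >> h.py <<'E'
from plant import *
def Rg(h,a=None):  # tool x=-h, z down
    x=-np.array([h[0],h[1],0.])/np.hypot(*h[:2]); z=np.array([0,0,-1.]); return np.stack([x,np.cross(z,x),z],1)
def to(P,Rt,s=None):
    s=s or read_state(); R0=R.from_rotvec(s["orientation"]).as_matrix()
    d=R0.T@(np.array(P)-s["tool_pos"])/.1; r=R.from_matrix(R0.T@Rt).as_rotvec()/np.pi
    return d.round(3).tolist(), r.round(4).tolist()
E
python3 - <<'E'
from h import *
print(to((.464,.095,.32),Rg((-.165,-.986)))); print(read_state()["q"])
E
```

```text
([-4.325, -0.991, -0.005], [0.0003, 0.0003, 0.3045])
[ 1.02455958e+00 -1.03093202e-01  1.54301015e+00 -1.43038720e-03
  1.70154518e+00  2.33611875e-01]
```

>>> move_arm --pt "-0.3 -0.07 0 0 0 0.04 1" --pt "-0.6 -0.14 0 0 0 0.08 1" --pt "-0.9 -0.2 0 0 0 0.12 1" --pt "-1 -0.23 0 0 0 0.15 1"

```text
t: 1.15
tool_pos: [0.2805, 0.3847, 0.3185]
orientation: [1.837, 2.548, -0.001]
force: [0.7, 0.7, -0.3]
opening: 0.093
```

```bash
python3 - <<'E'
from h import *
print(to((.464,.095,.32),Rg((-.165,-.986)))); print(read_state()["q"])
E
```

```text
([-3.329, 0.824, -0.014], [0.0, 0.0002, 0.1552])
[ 8.33447417e-01 -2.26818291e-01  1.65412231e+00 -4.68167084e-04
  1.71461535e+00  5.11603714e-01]
```

>>> move_arm --pt "-0.3 0.07 0 0 0 0.04 1" --pt "-0.6 0.15 0 0 0 0.08 1" --pt "-0.9 0.23 0 0 0 0.12 1" --pt "-1 0.25 0 0 0 0.155 1"

```text
t: 1.55
tool_pos: [0.3364, 0.298, 0.3184]
orientation: [2.397, 2.03, -0.0]
force: [1.0, 0.7, -0.0]
opening: 0.0927
```

```bash
python3 - <<'E'
from h import *
print(to((.464,.095,.32),Rg((-.165,-.986)))); print(read_state()["q"])
E
```

```text
([-1.792, 1.593, -0.014], [0.0001, 0.0002, 0.0001])
[ 6.11225956e-01 -3.01619649e-01  1.71601253e+00 -5.48195377e-04
  1.72746098e+00  7.76574260e-01]
```

>>> move_arm --pt "-0.3 0.27 0 0 0 0 1" --pt "-0.6 0.54 0 0 0 0 1" --pt "-0.9 0.8 0 0 0 0 1"

```text
t: 1.85
tool_pos: [0.4005, 0.1972, 0.3185]
orientation: [-2.389, -2.039, -0.0]
force: [0.3, 0.1, -0.4]
opening: 0.093
```

>>> move_arm --pt "-0.3 0.27 0 0 0 0 1" --pt "-0.6 0.54 0 0 0 0 1" --pt "-0.8 0.7 0 0 0 0 1" --pt "-0.89 0.79 0 0 0 0 1" --pt "-0.89 0.79 0 0 0 0 1"

```text
t: 2.35
tool_pos: [0.4643, 0.0969, 0.3182]
orientation: [-2.392, -2.035, 0.001]
force: [-0.4, -0.8, 0.6]
opening: 0.0928
```

```bash
python3 - <<'E'
from h import *
print(to((.464,.095,.32),Rg((-.165,-.986)))); print(read_state()["q"])
d={}
for n in ["wrist","top","scene"]:
    c=read_camera(n); d[n]=c
    cv2.imwrite(f"pics/{n}1.png",c["frame"][:,:,::-1])
pickle.dump(d,open("cams1.pkl","wb"))
E
```

```text
([-0.019, 0.0, -0.018], [-0.0003, 0.0, 0.0015])
[ 9.75388527e-02 -2.31451417e-01  1.65856815e+00  1.37067785e-04
  1.71536665e+00  2.58640833e-01]
```

View pics/wrist1.png

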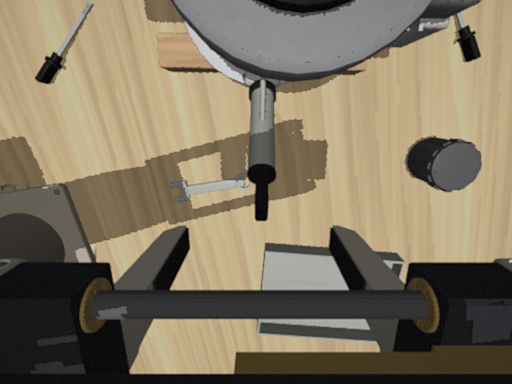

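View pics/scene1.png

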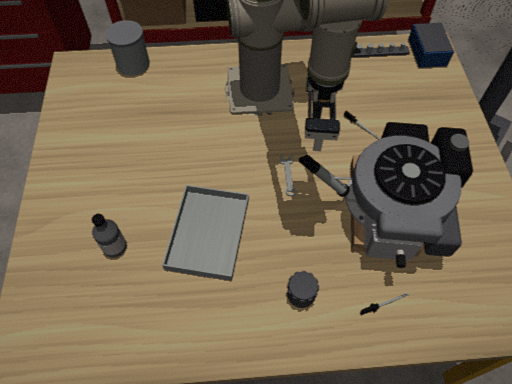

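```bash
python3 - <<'E'
from h import *
d=pickle.load(open("cams1.pkl","rb")); W,T,S=d["wrist"],d["top"],d["scene"]
g=W["frame"].astype(int).max(2)
for v in range(120,220,8):
    row=g[v,235:290]; print(v, 235+np.where(row<45)[0].min() if (row<45).any() else None, 235+np.where(row<45)[0].max() if (row<45).any() else None)
o,_=ray(W,(0,0)); print("cam",o)
a=W["frame"][80:240,200:330,::-1]; cv2.imwrite("pics/w_crop.png",cv2.resize(a,None,fx=4,fy=3.7,interpolation=cv2.INTER_CUBIC))
E
```

```text
120 None None
128 None None
136 None None
144 None None
152 None None
160 None None
168 249 274
176 248 275
184 256 267
192 256 267
200 255 267
208 256 266
216 256 266
cam [0.47898175 0.17865429 0.48337692]
```

View pics/w_crop.png

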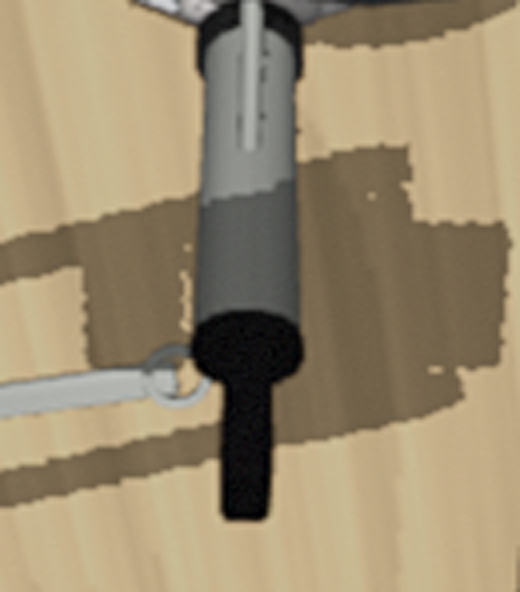

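```bash
python3 - <<'E'
from h import *
d=pickle.load(open("cams1.pkl","rb")); W,T,S=d["wrist"],d["top"],d["scene"]
c=onz(W,(261.7,172.5),.182); e=onz(W,(261.2,218.5),.209); b=onz(W,(262.4,100),.09)
print(c,e,b)
# plane of the image line
n=np.cross(ray(W,(261.2,218.5))[1],ray(W,(262.3,100))[1]); o=ray(W,(0,0))[0]
# vertical plane azimuth & x at y=.119/.178
n/=np.linalg.norm(n); print("n",n)
# the stick axis lies in this plane: u=(sin42*(cos az, sin az),cos42), u.n=0
from scipy.optimize import brentq
s,co=np.sin(np.radians(42)),np.cos(np.radians(42))
az=brentq(lambda a:n@[s*np.cos(a),s*np.sin(a),co],-2.2,-1.2); print("az",az,np.cos(az),np.sin(az))
h=np.array([np.cos(az),np.sin(az)])
# candidate mouths from line: tube mouth centre; compare projections
for m in [(.468,.119,.178)]:
    m=np.array(m); u=np.r_[h*s,co]; v=np.r_[h*co,-s]
    m=m-n*(n@(m-o))
    print("mouth on plane",m)
    pts=[m,m+.008*u,m+.056*u+.016*v,m+.056*u-.016*v,m+.036*u]
    for nm,cc in (("W",W),("T",T),("S",S)): print(nm,proj(cc,pts).round(1).tolist())
E
```

```text
[0.47113209 0.1105908  0.182     ] [0.46334244 0.06688732 0.209     ] [0.48551148 0.18889321 0.09      ]
n [ 0.98594783 -0.16664442  0.01168393]
az -1.7512109480741824 -0.1794374805560987 -0.9837693787528049
mouth on plane [0.47239178 0.1182577  0.17805204]
W [[261.7, 165.0], [261.6, 170.8], [261.0, 216.1], [261.6, 201.5], [261.4, 192.4]]
T [[205.1, 201.0], [206.8, 201.0], [222.6, 202.7], [212.6, 200.1], [213.0, 201.3]]
S [[317.8, 168.9], [316.0, 167.4], [300.2, 160.5], [310.2, 156.5], [309.8, 162.3]]
```

```bash
python3 - <<'E'
from h import *
print(to((.4673,.0928,.186),Rg((-.174,-.985))))
E
```

```text
([-0.052, 0.048, 1.326], [-0.0001, -0.0002, 0.0052])
```

>>> move_arm --pt "-0.05 0.05 0.2 0 0 0.005 1" --pt "-0.05 0.05 0.5 0 0 0.005 1" --pt "-0.05 0.05 0.75 0 0 0.005 1" --pt "-0.05 0.05 0.75 0 0 0.005 1"

```text
t: 2.9
tool_pos: [0.4654, 0.0929, 0.2399]
orientation: [-2.403, -2.018, 0.008]
force: [-0.2, -0.2, -0.8]
opening: 0.093
```

```bash
python3 - <<'E'
from h import *
print(to((.4673,.0928,.186),Rg((-.174,-.985))))
c=read_camera("wrist"); pickle.dump(c,open("w2.pkl","wb"))
cv2.imwrite("pics/wrist2.png",c["frame"][:,:,::-1])
E
```

```text
([0.003, 0.022, 0.539], [-0.002, 0.0004, 0.0004])
```

View pics/wrist2.png

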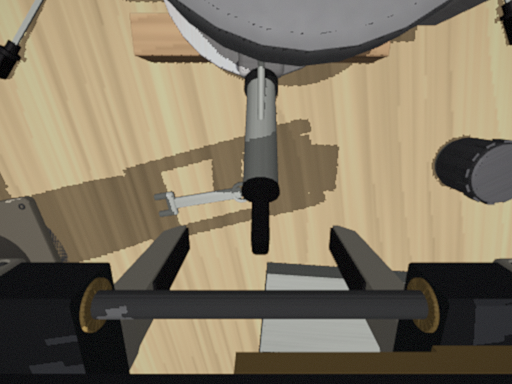

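```bash
python3 - <<'E'
from h import *
W=pickle.load(open("w2.pkl","rb"))
s,co=np.sin(np.radians(42)),np.cos(np.radians(42)); h=np.array([-.174,-.985])
u=np.r_[h*s,co]; v=np.r_[h*co,-s]
m=np.array([.4715,.1165,.178])
print(proj(W,[m,m+.008*u,m+.008*u+.0165*v,m+.056*u+.016*v,m+.056*u-.016*v,m+.036*u]).round(1).tolist())
st=read_state(); R0=R.from_rotvec(st["orientation"]).as_matrix()
print(proj(W,[st["tool_pos"],st["tool_pos"]+R0[:,1]*.046,st["tool_pos"]-R0[:,1]*.046]).round(1).tolist())
g=W["frame"].astype(int).max(2)
for vv in range(172,262,6):
    w=np.where(g[vv,235:290]<40)[0]; print(vv,(235+w.min(),235+w.max()) if len(w) else None)
E
```

```text
[[259.9, 180.6], [259.9, 188.6], [259.9, 198.4], [259.7, 250.4], [259.7, 235.0], [259.8, 218.9]]
[[258.4, 241.2], [328.8, 241.3], [188.1, 241.2]]
172 None
178 (np.int64(252), np.int64(268))
184 (np.int64(243), np.int64(277))
190 (np.int64(242), np.int64(278))
196 (np.int64(244), np.int64(277))
202 (np.int64(252), np.int64(268))
208 (np.int64(253), np.int64(268))
214 (np.int64(252), np.int64(268))
220 (np.int64(252), np.int64(268))
226 (np.int64(252), np.int64(267))
232 (np.int64(252), np.int64(268))
238 (np.int64(252), np.int64(268))
244 (np.int64(252), np.int64(267))
250 (np.int64(253), np.int64(267))
256 None
```

>>> move_arm --pt "0 0.02 0.2 0.002 0 0 1" --pt "0 0.02 0.4 0.002 0 0 1" --pt "0 0.02 0.54 0.002 0 0 1" --pt "0 0.02 0.54 0.002 0 0 1"

```text
t: 3.35
tool_pos: [0.4692, 0.0918, 0.1889]
orientation: [-2.402, -2.015, 0.009]
force: [-0.3, -0.1, 0.6]
opening: 0.0934
```

>>> move_arm --pt "0 0 0 0 0 0 -1" --pt "0 0 0 0 0 0 -1" --pt "0 0 0 0 0 0 -1" --pt "0 0 0 0 0 0 -1" --pt "0 0 0 0 0 0 -1" --pt "0 0 0 0 0 0 -1" --pt "0 0 0 0 0 0 -1" --pt "0 0 0 0 0 0 -1" --squeeze 40

```text
t: 4.15
tool_pos: [0.4699, 0.0913, 0.1896]
orientation: [-2.404, -2.015, 0.006]
force: [-0.5, 0.1, 0.7]
opening: 0.0335
```

```bash
python3 - <<'E'
from h import *
print(read_state())
c=read_camera("wrist"); pickle.dump(c,open("w3.pkl","wb"))
cv2.imwrite("pics/wrist3.png",c["frame"][:,:,::-1])
s,co=np.sin(np.radians(42)),np.cos(np.radians(42)); h=np.array([-.174,-.985])
st=read_state()
u=np.r_[h*s,co]
print(to(st["tool_pos"]+u*.09,R.from_rotvec(st["orientation"]).as_matrix(),st))
E
```

```text
{'t': 4.15, 'q': array([ 8.35668757e-02, -1.81897452e-01,  1.84814857e+00,  1.55649828e-03,
        1.48149633e+00,  2.58965090e-01]), 'dq': array([ 1.50942097e-03, -2.92127551e-04,  7.08445928e-05,  2.91037788e-04,
        4.81992945e-04, -2.50291275e-03]), 'joint_torque': array([-2.81925117e-03, -3.93864942e+01, -4.87879300e+01,  9.01960046e-02,
        3.84268805e-02, -3.19876044e-04]), 'tool_pos': array([0.46993451, 0.09132915, 0.1895972 ]), 'orientation': array([-2.40392399, -2.01506619,  0.0064885 ]), 'force': array([-0.51084596,  0.14394532,  0.69145382]), 'wrist_torque': array([-0.06989294,  0.10040518,  0.00876988]), 'opening': 0.03353939491914324}
([-0.602, -0.004, -0.669], [0.0, 0.0, 0.0])
```

View pics/wrist3.png

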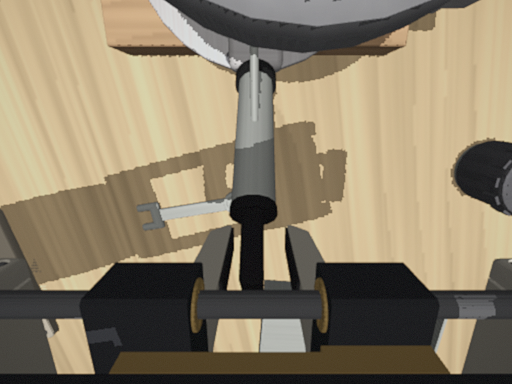

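```bash
python3 - <<'E'
from h import *
for i in range(4):
    c=read_camera("wrist"); print(read_state()["tool_pos"],read_state()["opening"])
W=c; st=read_state(); R0=R.from_rotvec(st["orientation"]).as_matrix()
g=W["frame"].astype(int).max(2)
for vv in range(200,290,8): print(vv,''.join('#' if x<30 else '+' if x<60 else '.' for x in g[vv,195:325]))
for k in (.019,0): print(proj(W,[st["tool_pos"]-R0[:,2]*k,st["tool_pos"]-R0[:,2]*k+R0[:,1]*st["opening"]/2,st["tool_pos"]-R0[:,2]*k-R0[:,1]*st["opening"]/2]).round(1).tolist())
E
```

```text
[0.46991525 0.09135692 0.18960182] 0.02528603350533343
[0.46990674 0.09133922 0.18958135] 0.021532653031118704
[0.469513   0.09132889 0.18957391] 0.017571674692138665
[0.46806632 0.09155956 0.1893897 ] 0.01393318862496454
200 ..........................................+#####################################+.................................................
208 .....................................+#############################################+..............................................
216 .....................................+#############################################+..............................................
224 ..............................................+++#######################..........................................................
232 ................................................+#######################.......#+.................................................
240 ...............................................+########################+......##+................................................
248 ..............................................+##########################......###+...............................................
256 .............................................+###########################+.....+###+..............................................
264 ################################............+###+..+######################......####+............#################################
272 ################################...........#####....######################+......####+..........+#################################
280 ############################+.............+####.....#######################+.....#####+.............+#############################
288 ##########################+..............+++##.......#####################+......+###++...............############################
[[254.2, 254.1], [265.9, 254.0], [242.6, 254.1]]
[[254.6, 239.6], [265.1, 239.6], [244.1, 239.6]]
```

>>> move_arm --pt "0 -0.02 0 0 0 0 -1" --pt "0 -0.02 0 0 0 0 -1" --pt "0 -0.02 0 0 0 0 -1"

```text
t: 4.7
tool_pos: [0.4672, 0.0921, 0.1894]
orientation: [-2.402, -2.015, 0.008]
force: [-5.4, 1.5, 2.2]
opening: 0.0137
```

```bash
python3 - <<'E'
from h import *
st=read_state(); print(st["force"],st["wrist_torque"],st["tool_pos"],st["opening"])
E
```

```text
[-5.36221056  1.5108372   2.17598337] [0.3586753  1.19408835 0.12977557] [0.46717726 0.09208049 0.18940946] 0.013748938814635164
```

>>> move_arm --pt "-0.05 -0.02 -0.06 0 0 0 -1" --pt "-0.15 -0.02 -0.17 0 0 0 -1" --pt "-0.25 -0.02 -0.28 0 0 0 -1" --pt "-0.25 -0.02 -0.28 0 0 0 -1"

```text
t: 5.1
tool_pos: [0.4632, 0.0658, 0.2205]
orientation: [-2.408, -2.015, 0.002]
force: [-0.2, 0.2, -0.8]
opening: 0.0141
```

```bash
python3 - <<'E'
from h import *
c=read_camera("scene"); w=read_camera("wrist")
st=read_state(); print(st["force"],st["wrist_torque"],st["tool_pos"],st["opening"])
a=cv2.resize(c["frame"][110:230,260:400,::-1],None,fx=4,fy=4,interpolation=cv2.INTER_CUBIC)
cv2.imwrite("pics/s4.png",a);cv2.imwrite("pics/w4.png",w["frame"][:,:,::-1])
E
```

```text
[-0.13216339  0.02409685 -0.25640395] [-0.1483389   0.12904221  0.01496934] [0.46238901 0.06679802 0.21850798] 0.013662305520361313
```

View pics/s4.png

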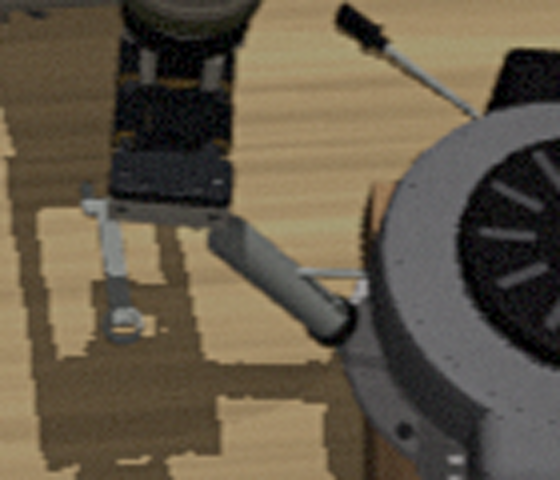

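View pics/w4.png

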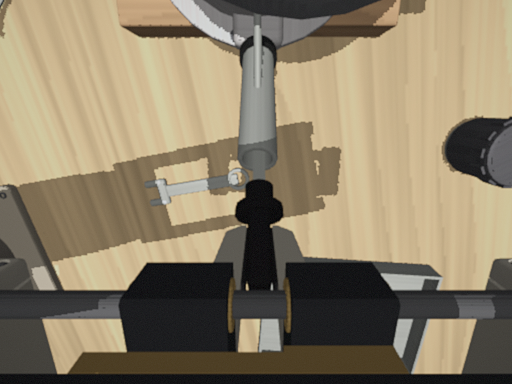

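The wrist view shows the collar at (260,208) lifted clear of the mouth at (257,155). The plug is coming out in line and the force is near zero, so I'll keep pulling.

>>> move_arm --pt "-0.12 0 -0.13 0 0 0 -1" --pt "-0.24 0 -0.27 0 0 0 -1" --pt "-0.36 0 -0.4 0 0 0 -1" --pt "-0.48 0 -0.53 0 0 0 -1" --pt "-0.6 0 -0.67 0 0 0 -1" --pt "-0.6 0 -0.67 0 0 0 -1"

```text
t: 5.8
tool_pos: [0.4527, 0.0065, 0.2876]
orientation: [-2.408, -2.015, 0.002]
force: [0.1, 0.2, -1.1]
opening: 0.0137
```

```bash
python3 - <<'E'
from h import *
w=read_camera("wrist")
st=read_state(); print(st["force"],st["wrist_torque"],st["tool_pos"],st["orientation"],st["opening"])
cv2.imwrite("pics/w5.png",w["frame"][:,:,::-1])
E
```

```text
[ 0.160767   -0.01693335 -0.96100224] [-0.11050954  0.09327214 -0.04485014] [0.45241536 0.00734161 0.28618654] [-2.40715736 -2.01407664  0.00328822] 0.013802892691337974
```

View pics/w5.png

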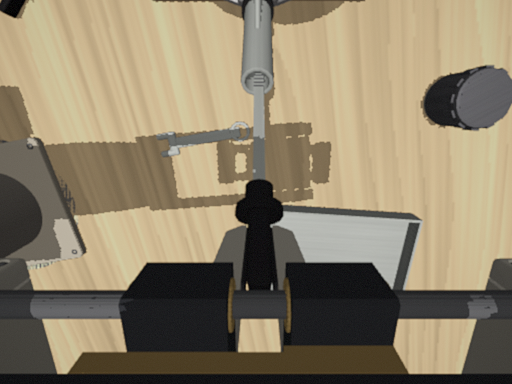

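The strip is sliding out straight along the tube axis, with the mouth now at (258,80). I'll continue until it is clear.

>>> move_arm --pt "-0.12 0 -0.13 0 0 0 -1" --pt "-0.24 0 -0.27 0 0 0 -1" --pt "-0.36 0 -0.4 0 0 0 -1" --pt "-0.46 0 -0.52 0 0 0 -1" --pt "-0.46 0 -0.52 0 0 0 -1"

```text
t: 6.35
tool_pos: [0.4447, -0.0386, 0.3393]
orientation: [-2.408, -2.015, 0.003]
force: [0.7, 1.1, -0.2]
opening: 0.0138
```

```bash
python3 - <<'E'
from h import *
w=read_camera("wrist");c=read_camera("scene")
st=read_state(); print(st["force"],st["tool_pos"],st["orientation"],st["opening"],st["q"])
cv2.imwrite("pics/w6.png",w["frame"][:,:,::-1]);cv2.imwrite("pics/s6.png",c["frame"][:,:,::-1])
pickle.dump(dict(w=w,s=c,st=st),open("c6.pkl","wb"))
E
```

```text
[ 0.16232803  0.62640259 -1.02161163] [ 0.44423255 -0.03741367  0.3369516 ] [-2.40522448 -2.01408998  0.00542231] 0.014059909186548515 [-1.99189965e-01 -3.02900424e-01  1.68372789e+00  7.77402725e-05
  1.76639598e+00 -2.26237125e-02]
```

View pics/w6.png

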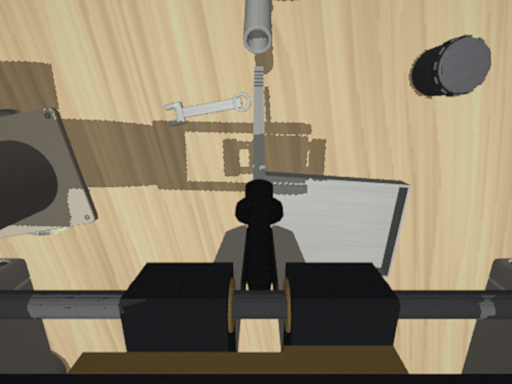

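View pics/s6.png

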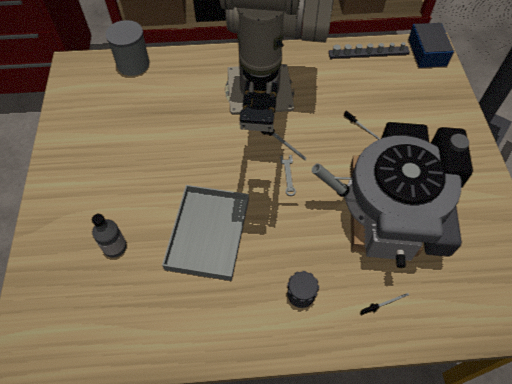

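```bash
python3 - <<'E'
from h import *
D=pickle.load(open("c6.pkl","rb")); W,S,st=D["w"],D["s"],D["st"]
for n,f,(x0,x1,y0,y1) in (("w",W,(235,285,50,190)),("s",S,(260,320,120,170))):
    a=cv2.resize(f["frame"][y0:y1,x0:x1,::-1],None,fx=5 if n=="w" else 9,fy=4 if n=="w" else 9,interpolation=cv2.INTER_CUBIC); cv2.imwrite(f"pics/{n}6c.png",a)
R0=R.from_rotvec(st["orientation"]).as_matrix(); G=st["tool_pos"]-.019*R0[:,2]
P,e=tri(W,(258.7,67.5),S,(304.8,158.8)); t=P-G
print(P,e,"tip in tool",R0.T@t,"len",np.linalg.norm(t),"elev",np.degrees(np.arcsin(t[2]/np.linalg.norm(t))))
print(to((.444,-.25,.30),Rg((-.7071,-.7071))))
E
```

```text
[0.46698891 0.07986263 0.22040019] 0.0006128961102832717 tip in tool [0.11942636 0.00246066 0.13556373] len 0.18068269150678676 elev -48.60911950233743
([-2.093, 0.373, 0.367], [-0.0018, 0.0005, 0.1938])
```

View pics/s6c.png

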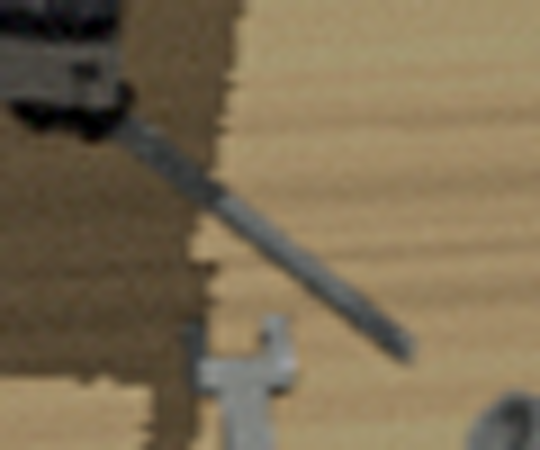

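>>> move_arm --pt "-0.2 0.04 0 0 0 0.03 -1" --pt "-0.4 0.07 0 0 0 0.06 -1" --pt "-0.6 0.1 0 0 0 0.09 -1" --pt "-0.8 0.14 0.05 0 0 0.12 -1" --pt "-0.95 0.17 0.1 0 0 0.15 -1" --pt "-0.95 0.17 0.1 0 0 0.15 -1"

```text
t: 7.05
tool_pos: [0.4435, -0.1344, 0.3246]
orientation: [-2.809, -1.393, 0.011]
force: [-0.6, 0.1, -0.9]
opening: 0.0137
```

```bash
python3 - <<'E'
from h import *
print(to((.444,-.25,.30),Rg((-.7071,-.7071)))); st=read_state(); print(st["q"],st["opening"])
E
```

```text
([-0.916, 0.706, 0.244], [-0.0026, 0.0014, 0.043])
[-4.03472924e-01 -2.52094146e-01  1.66437006e+00 -1.71367224e-03
  1.73852657e+00  2.46619772e-01] 0.013677283942980045
```

>>> move_arm --pt "-0.2 0.15 0 0 0 0.015 -1" --pt "-0.4 0.3 0 0 0 0.03 -1" --pt "-0.6 0.46 0 -0.002 0 0.04 -1" --pt "-0.8 0.62 0 -0.002 0 0.043 -1" --pt "-0.92 0.7 0 -0.002 0 0.043 -1" --pt "-0.92 0.7 0 -0.002 0 0.043 -1"

```text
t: 7.65
tool_pos: [0.4443, -0.2497, 0.3258]
orientation: [2.899, 1.207, -0.005]
force: [-0.2, -0.5, -1.3]
opening: 0.0139
```

```bash
cat >> h.py <<'E'
TIP=np.array([.669,0,.743])
def final(tip,psi,el=0.):
    d=np.array([np.cos(psi),np.sin(psi),0]); th=np.radians(48+el)
    Rt=Rg((-d[0],-d[1]))@R.from_rotvec([0,th,0]).as_matrix()
    return np.array(tip)-.186*Rt@TIP+.019*Rt[:,2],Rt
E
python3 - <<'E'
from h import *
st=read_state(); print(st["q"],st["opening"],st["tool_pos"],st["force"])
P,Rt=final((.552,-.188,.165),np.pi/4); print(P); print(to(P,Rt))
E
```

```text
[-0.61012411 -0.13297843  1.55827947 -0.00330161  1.71715337  0.17096292] 0.013898806871945748 [ 0.44433577 -0.24966979  0.32577068] [-0.23786912 -0.51807488 -1.34474712]
[ 0.43048796 -0.30951204  0.15228655]
([-0.516, 0.324, 1.736], [-0.0006, 0.2677, 0.0011])
```

>>> move_arm --pt "-0.1 0.06 0 0 0.03 0 -1" --pt "-0.2 0.12 0 0 0.06 0 -1" --pt "-0.3 0.18 0.1 0 0.09 0 -1" --pt "-0.4 0.24 0.2 0 0.12 0 -1" --pt "-0.5 0.3 0.3 0 0.15 0 -1" --pt "-0.5 0.32 0.4 0 0.18 0 -1" --pt "-0.5 0.32 0.4 0 0.2 0 -1" --pt "-0.5 0.32 0.4 0 0.2 0 -1"

```text
t: 8.45
tool_pos: [0.4312, -0.3065, 0.2847]
orientation: [-2.567, -1.066, -0.831]
force: [0.5, 0.2, -0.5]
opening: 0.0139
```

```bash
python3 - <<'E'
from h import *
st=read_state(); print(st["q"],st["opening"],st["tool_pos"],st["force"])
P,Rt=final((.552,-.188,.165),np.pi/4); print(P); print(to(P,Rt))
c=read_camera("scene");w=read_camera("wrist");t=read_camera("top")
pickle.dump(dict(scene=c,wrist=w,top=t,st=st),open("c7.pkl","wb"))
cv2.imwrite("pics/s7.png",c["frame"][:,:,::-1]);cv2.imwrite("pics/t7.png",t["frame"][:,:,::-1])
E
```

```text
[-1.13021353 -0.02924251  1.66396173  0.59156002  1.72170321 -0.32000371] 0.013862631449505902 [ 0.43119223 -0.30650833  0.28471904] [ 0.52530083  0.15780064 -0.52936151]
[ 0.43048796 -0.30951204  0.15228655]
([-0.799, 0.02, 1.056], [-0.0013, 0.0669, 0.0])
```

View pics/s7.png

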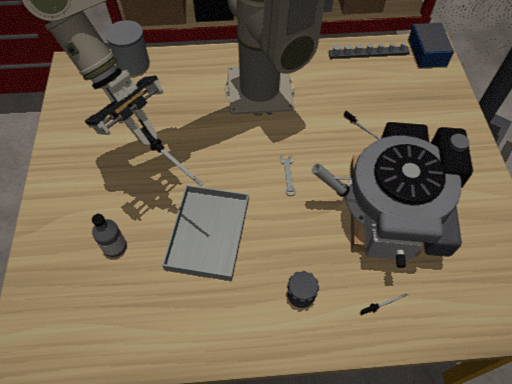

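View pics/t7.png

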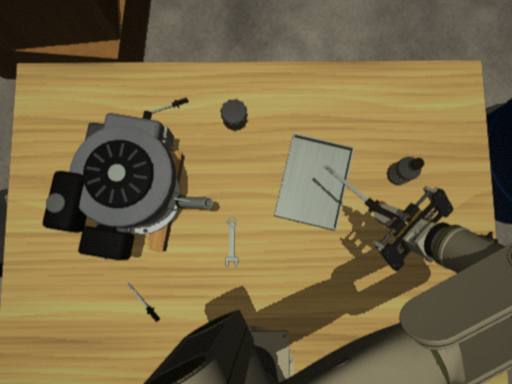

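The scene view shows the stick in the gripper, with its tip at (200,184) pointing down by about 12° near the tray. The bottle at (108,237) is clear. Next I'll lower it and measure the level.

>>> move_arm --pt "-0.12 0 0.16 0 0 0 -1" --pt "-0.24 0 0.32 0 0 0 -1" --pt "-0.36 0 0.48 0 0.01 0 -1" --pt "-0.48 0.01 0.64 0 0.02 0 -1" --pt "-0.6 0.02 0.8 0 0.03 0 -1" --pt "-0.72 0.02 0.95 0 0.04 0 -1" --pt "-0.76 0.02 1 -0.001 0.05 0 -1" --pt "-0.76 0.02 1 -0.001 0.05 0 -1"

```text
t: 9.4
tool_pos: [0.4313, -0.3101, 0.1603]
orientation: [-2.457, -1.022, -1.016]
force: [0.4, -0.1, 0.0]
opening: 0.0135
```

```bash
python3 - <<'E'
from h import *
st=read_state(); print(st["q"],st["opening"],st["tool_pos"],st["force"])
P,Rt=final((.552,-.188,.165),np.pi/4); print(P); print(to(P,Rt))
c=read_camera("scene");t=read_camera("top");w=read_camera("wrist")
pickle.dump(dict(scene=c,wrist=w,top=t,st=st),open("c8.pkl","wb"))
cv2.imwrite("pics/s8.png",cv2.resize(c["frame"][100:250,70:270,::-1],None,fx=4,fy=4,interpolation=cv2.INTER_CUBIC));cv2.imwrite("pics/t8.png",cv2.resize(t["frame"][130:240,270:470,::-1],None,fx=4,fy=4,interpolation=cv2.INTER_CUBIC))
cv2.imwrite("pics/w8.png",w["frame"][:,:,::-1])
E
```

```text
[-1.2094952   0.15585632  1.77959269  0.69828425  1.58989204 -0.55456509] 0.013470029747608784 [ 0.43128146 -0.3100848   0.16033781] [ 0.41234013 -0.13244072  0.02566273]
[ 0.43048796 -0.30951204  0.15228655]
([-0.058, -0.01, 0.056], [-0.0002, 0.0174, 0.0009])
```

View pics/s8.png

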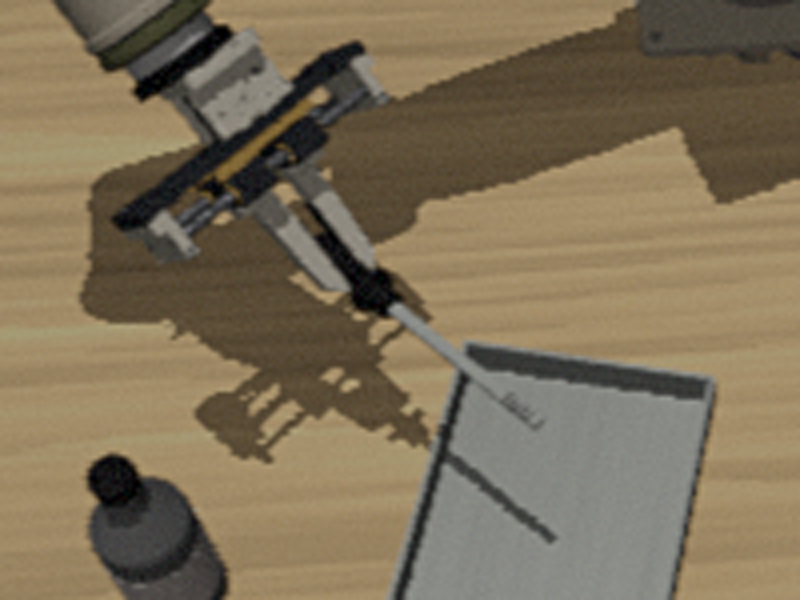

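View pics/t8.png

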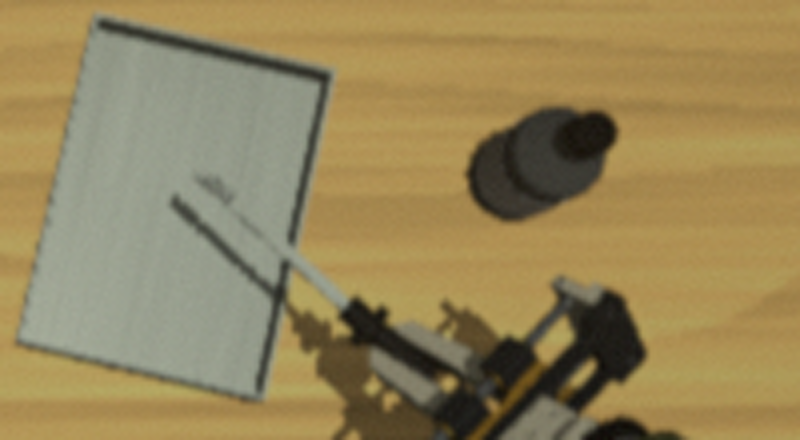

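View pics/w8.png

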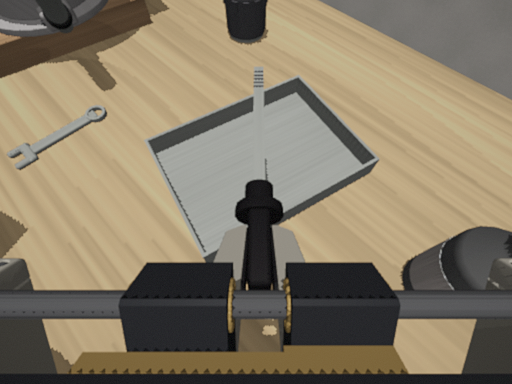

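```bash
python3 - <<'E'
from h import *
D=pickle.load(open("c8.pkl","rb")); W,S,T,st=D["wrist"],D["scene"],D["top"],D["st"]
R0=R.from_rotvec(st["orientation"]).as_matrix(); G=st["tool_pos"]-.019*R0[:,2]
sc=lambda x,y:(70+(x+.5)/4-.5,100+(y+.5)/4-.5); tc=lambda x,y:(270+(x+.5)/4-.5,130+(y+.5)/4-.5)
for nm,a in (("WS",(W,(258.5,67.5),S,sc(543,425))),("WT",(W,(258.5,67.5),T,tc(193,180))),("ST",(S,sc(543,425),T,tc(193,180)))):
    P,e=tri(*a); t=P-G; print(nm,P,e,"elev",np.degrees(np.arcsin(t[2]/np.linalg.norm(t))),np.linalg.norm(t),R0.T@t)
# collar low side (strip root) S/T
P1,e=tri(S,sc(375,290),T,tc(366,322)); print("collar",P1,e)
print("model tip dir elev",np.degrees(np.arcsin((R0@TIP)[2])), "pred tip",G+.186*R0@TIP)
print("tray from top now",[onz(T,p,.035)[:2].round(3).tolist() for p in (tc(97,15),tc(333,72),tc(263,400),tc(17,343))])
print("bottle/filter ok see picture")
E
```

```text
WS [ 0.55356013 -0.18597667  0.158582  ] 0.0049831578530097 elev -4.637473607518238 0.18824836283432708 [ 0.12222528 -0.00086296  0.14317012]
WT [ 0.54842475 -0.18757403  0.15934573] 0.010200814799645202 elev -4.519070113222919 0.1834768090170158 [ 0.1193976  -0.00337536  0.13927153]
ST [ 0.54611018 -0.18550069  0.14895266] 0.0014362704228940957 elev -7.740072156237014 0.18450784734002668 [ 0.11195257 -0.00649449  0.14651822]
collar [ 0.44538951 -0.29399191  0.16975409] 0.002587338581417567
model tip dir elev -3.1241227740419992 pred tip [ 0.55279584 -0.18795713  0.16366518]
tray from top now [[0.696, -0.134], [0.65, -0.313], [0.401, -0.251], [0.445, -0.069]]
bottle/filter ok see picture
```

```bash
python3 - <<'E'
from h import *
D=pickle.load(open("c8.pkl","rb"))
for n,x0,x1,y0,y1,k in (("scene",155,215,160,212,12),("top",312,372,168,220,12),("wrist",240,290,55,225,4)):
    a=cv2.resize(D[n]["frame"][y0:y1,x0:x1,::-1],None,fx=k*(1 if n!="wrist" else 2),fy=k if n!="wrist" else 3.4,interpolation=cv2.INTER_CUBIC); cv2.imwrite(f"pics/{n}8z.png",cv2.convertScaleAbs(a,alpha=1.4))
E
```

```text
(no output)
```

View pics/scene8z.png

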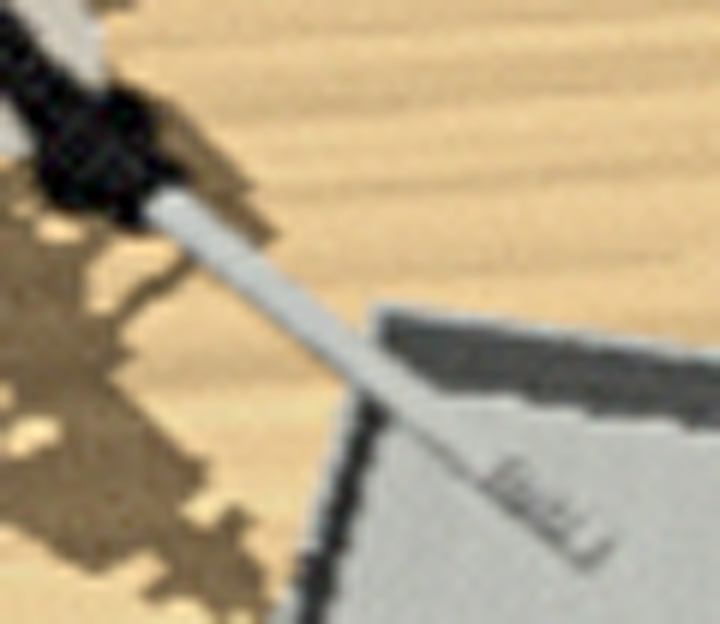

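View pics/top8z.png

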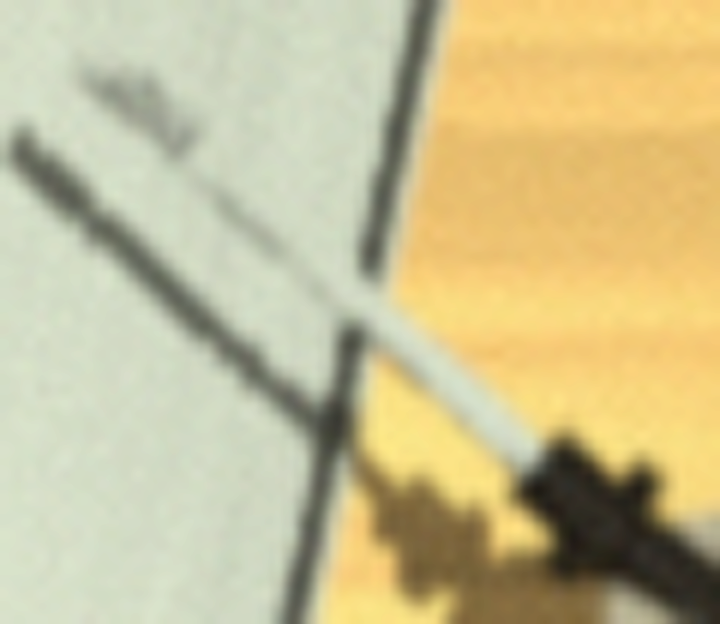

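```bash
python3 - <<'E'
from h import *
D=pickle.load(open("c8.pkl","rb")); W,S,T,st=D["wrist"],D["scene"],D["top"],D["st"]
s=lambda x,y:(155+(x+.5)/12-.5,160+(y+.5)/12-.5)
t=lambda x,y:(312+(x+.5)/12-.5,168+(y+.5)/12-.5)
g=W["frame"].astype(int).max(2)
for v in (195,208,220): w=np.where(g[v,230:290]<40)[0]; print(v,230+w.min(),230+w.max())
pl=lambda c,a,b:(lambda n:n/np.linalg.norm(n))(np.cross(ray(c,a)[1],ray(c,b)[1]))
nW=pl(W,(258.6,68),(259.4,208)); nS=pl(S,s(165,205),s(594,555)); nT=pl(T,t(528,460),t(95,88))
# cross checks with +-0.4px
for nm,n1,n2 in (("WS",nW,nS),("ST",nS,nT),("WT",nW,nT)):
    d=np.cross(n1,n2); d/=np.linalg.norm(d); d*=np.sign(d[0]); print(nm,d,"elev",np.degrees(np.arcsin(d[2])))
nS2=pl(S,s(165,205),s(590,560)); d=np.cross(nW,nS2); d/=np.linalg.norm(d); print("pert",np.degrees(np.arcsin(d[2]*np.sign(d[0]))))
# points: strip at s=-16 and tip via W/S
a,e=tri(W,(258.6,68),S,s(594,555)); print(a,e)
E
```

```text
195 246 271
208 236 281
220 239 279
WS [ 0.70093456  0.70914472 -0.07618729] elev -4.3694442670070455
ST [ 0.68702329  0.71668001 -0.11986974] elev -6.8845850004232965
WT [ 0.69173472  0.69840483 -0.18366756] elev -10.583457984307902
pert -6.193772106739964
[ 0.55274412 -0.18844371  0.15937561] 0.0027279534698679913
```

>>> move_arm --pt "-0.03 0 0.03 0 0.01 0 -1" --pt "-0.06 0 0.06 0 0.02 0 -1" --pt "-0.06 0 0.06 0 0.02 0 -1" --pt "-0.06 0 0.06 0 0.02 0 -1" --pt "-0.06 0 0.06 0 0.02 0 -1" --pt "-0.06 0 0.06 0 0.02 0 -1"

```text
t: 10.15
tool_pos: [0.4314, -0.3112, 0.1528]
orientation: [-2.412, -1.004, -1.086]
force: [-0.1, -0.2, -0.7]
opening: 0.014
```

```bash
python3 - <<'E'
from h import *
st=read_state(); R0=R.from_rotvec(st["orientation"]).as_matrix()
print(st["t"],st["opening"],st["tool_pos"],st["force"],st["dq"].round(4),"model elev",np.degrees(np.arcsin((R0@TIP)[2])))
S=read_camera("scene");W=read_camera("wrist");T=read_camera("top"); pickle.dump(dict(scene=S,wrist=W,top=T,st=st),open("c9.pkl","wb"))
cv2.imwrite("pics/s9z.png",cv2.resize(S["frame"][160:212,155:215,::-1],None,fx=12,fy=11.5,interpolation=cv2.INTER_CUBIC))
cv2.imwrite("pics/s9.png",S["frame"][:,:,::-1]);cv2.imwrite("pics/w9.png",W["frame"][:,:,::-1])
E
```

```text
10.15 0.014036493442797423 [ 0.43140129 -0.31124182  0.15283734] [-0.1379549  -0.19463029 -0.67755156] [ 0.0022 -0.0018  0.     -0.0006 -0.0001  0.0011] model elev 0.4024466860520962
```

View pics/s9z.png

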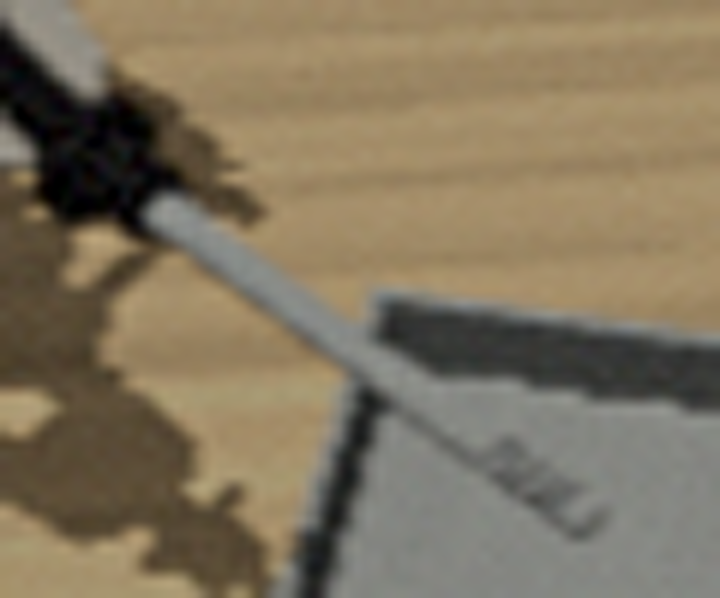

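View pics/s9.png

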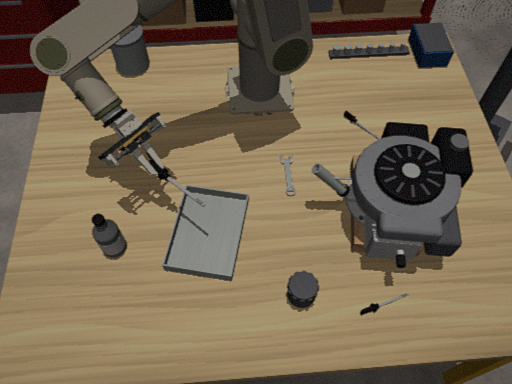

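View pics/w9.png

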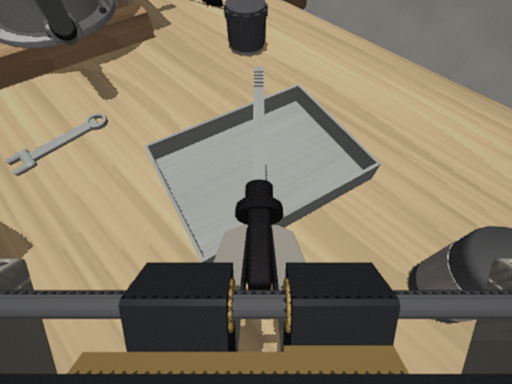

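```bash
python3 - <<'E'
from h import *
D=pickle.load(open("c9.pkl","rb")); W,S,T,st=D["wrist"],D["scene"],D["top"],D["st"]
s=lambda x,y:(155+(x+.5)/12-.5,160+(y+.5)/11.5-.5)
pl=lambda c,a,b:(lambda n:n/np.linalg.norm(n))(np.cross(ray(c,a)[1],ray(c,b)[1]))
nW=pl(W,(258.6,68),(259.4,208))
for tip in ((590,524),(586,527),(594,521)):
    d=np.cross(nW,pl(S,s(165,200),s(*tip))); d/=np.linalg.norm(d); d*=np.sign(d[0]); print("WS elev",np.degrees(np.arcsin(d[2])),d)
a,e=tri(W,(258.6,68),S,s(590,524)); print("tip",a,e)
b,e=tri(W,(259,181),S,s(155,195)); print("plug end approx",b,e)
d0=pickle.load(open("cams0.pkl","rb"))["top"]["frame"].astype(int); x=np.abs(d0-T["frame"].astype(int)).sum(2)
print("mean diff: tray corner/bottle/filter/wrench",[x[y0:y1,x0:x1].mean().round(1) for x0,x1,y0,y1 in ((285,340,130,165),(385,430,150,190),(215,250,95,135),(222,245,215,270),(430,480,90,130))])
E
```

```text
WS elev -2.323338815149918 [ 0.70273599  0.71029483 -0.0405388 ]
WS elev -3.7175152246956253 [ 0.70198685  0.70923239 -0.06483737]
WS elev -0.9668102165087211 [ 0.7030655   0.71092489 -0.01687322]
tip [ 0.55177711 -0.18903366  0.16133604] 0.002608493397555452
plug end approx [ 0.45827675 -0.28337118  0.1651774 ] 0.0025363918249952334
mean diff: tray corner/bottle/filter/wrench [np.float64(41.3), np.float64(29.0), np.float64(31.2), np.float64(41.9), np.float64(40.6)]
```

The scene view shows the stick level and gripped, with its marked tip at (204,205) above the tray. The tray, bottle, filter and wrench are at the same pixels as at the start. In the wrist view the stick sits in the jaws as it did after the pull, with its tip at (258,68). I'll hold still briefly, then hand it in.

>>> move_arm --pt "0 0 0 0 0 0 -1" --pt "0 0 0 0 0 0 -1" --pt "0 0 0 0 0 0 -1" --pt "0 0 0 0 0 0 -1"

```text
t: 10.7
tool_pos: [0.4313, -0.3111, 0.1526]
orientation: [-2.412, -1.003, -1.086]
force: [0.4, 0.2, -0.3]
opening: 0.0139
```

```bash
python3 - <<'E'
from h import *
st=read_state(); print(st["t"],st["opening"],st["tool_pos"],abs(st["dq"]).max())
print(close_job())
E
```

```text
10.7 0.013876051645830653 [ 0.43131876 -0.31109907  0.15259409] 0.0027073370584011066
the job is handed in; nothing more can be done
None
```

I gripped the dipstick by its handle tab, drew it about 175 mm straight out along the tube, carried it to the tray and turned it level. I handed the job in at 10.7 s, with the stick still held at 40 N and the arm still.

**Tip position:** the last triangulation put the tip at (0.552, -0.189, 0.161) m. That is near the middle of the tray and about 125 mm above its rim.

**Level:** two checks disagree slightly. The tool pose with the tube's 42° lean gives +0.4°, while the camera lines give about -2° ± 1.5°, tip slightly low. I take it as level to within about 2°.

**Grip:** the stick looked the same in the jaws as just after the pull, and the opening stayed at 14 mm.

**Forces:** the highest force I read was about 6 N, while the jaws closed on the tab slightly off-centre. At the other readings it stayed within about 2 N.

**Bystanders:** the tray, bottle, filter and wrench are at the same image positions as at the start, judged by eye. The pixel-difference check was inconclusive, because the overall brightness had changed.

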